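# Raise the guard arm and feed the specimen

## Robot

A 6-joint arm with a two-finger parallel gripper is mounted at the origin on a cart in front of the work surface, level with it; the furniture and walls round the work are solid. World frame = base frame: x ahead of the robot, y to its left, z up, the work surface at z = 0. Lengths are in m, angles in rad, forces in N, time in s.
With the tool pointing down it reaches from about 0.325 to 0.85 m from the base axis. Payload 4.4 kg.
Tool frame: the origin (TCP) lies at the very end of the fingers, on their centre line; the grasp point (between the pads) lies 19 mm behind it (ctrl.pinch_z is the distance from the TCP to the grasp point, in m); z points along the fingers, y is the direction in which the jaws open and shut (so a half turn about z gives the same grasp; the last joint's range is limited). The gripper opens to 94 mm and grips with 3 to 60 N. Pads are 16 mm wide; open, the fingers measure 119 mm over their backs; the gripper's body (75 mm by 177 mm) begins 78 mm behind the grasp point.
Start: joints at [-1.266, 0.207, 1.542, -0, 1.393, -0.15], TCP at [0.253, -0.517, 0.205] pointing down, gripper open.
Joint ranges: [-2.73, 2.73], [-0.86, 2.22], [0.23, 2.46], [-1.11, 4.25], [0.08, 2.63], [-2.82, 2.82]. Speed limits (rad/s): [2.79, 2.79, 3.14, 3.14, 3.14, 3.14].

## Interface

Orientations are given as a unit quaternion [x, y, z, w].
In Python, from cell import monitor, optics, ctrl gives the robot as it stands. The module is installed in compiled form; this text tells all that it offers.
- The arm moves only by the tool step_arm, never from a script. Its argument "increments" is a list that holds one entry, the list of rows, each a list of 7 numbers: the opening, from 0 (shut) to 1 (fully open), then the shift along the tool's x, y, z as a fraction of full scale, then the turn, a rotation vector about the tool's x, y, z as a fraction of full scale. A call has 1 to 8 rows; each row shifts and turns the commanded pose from where the row before left it, along the tool's axes as they then stand; what a row does not reach is not made up. Full scale, the value 1, is 250 mm for a shift and pi rad for a turn. A row lasts 1/10 s, in which the tool goes at most 50 mm and 8.59 degrees, less where a joint would pass 70% of its speed; a pose out of reach is approached as far as the arm can. A call with a number of a shift or a turn outside -1 to 1 is refused whole. A call with a gripper value outside its range is refused whole. The fingers move at their own pace and stop on an object; the grip force is fixed at half the most. Time passes only in rows, so rows that do not move let the fingers close. It gives the time, the measured TCP pose, the force and the opening at its end, in the units of the state.
- monitor.state(): the state, without advancing time (a new reading comes with each control period).
- optics.camera(name): name is "scene" or "side" or "wrist"; returns the picture (384x512x3 uint8, red, green, blue); there is no depth.
- optics.camera_info(name): a dict with "mtx" (3x3 intrinsics, pixels), "k1" (the pictures are not rectified: a ray, as slopes to the right and down, at radius r is drawn at 1 + k1 r^2 times it, then the intrinsics apply), "xyz" and "orientation" of the camera in the world; the wrist camera has in their place "T_tool_cam" (4x4, takes a point from camera to tool coordinates, whose origin is the TCP and whose axes are the flange's). Camera axes: x right, y down, z forward; pixel columns grow to the right and rows downward; lengths in m; the calibration is good to about 2 mm. A picture is of the moment at which its call begins: read the wrist's pose just before it. camera_info takes no time and is no camera call.
- ctrl.finish_job(): hands the job in, once; it reports no verdict.
The state is a dict: "t": time; "qpos": joint angles; "joint_vel": joint speeds; "joint_efforts": joint torques, N m; "tcp_pos": TCP position; "tcp_rot": TCP orientation; "force": force on the tool from outside, world axes, zero at the start; "moment": the same for the moment, N m; "width": finger opening in m.
Only numpy, scipy, OpenCV 4.12 (cv2) and the standard library are available. Lean on these libraries where they do the work, as an engineer would, in place of code of your own. Each camera call takes 0.05 s, during which the arm holds its last target. There are 200 camera calls.

## Task

Push the guard arm of the specimen gate up past its balance point so that it stays raised by itself on its back stop, then push the green specimen along its track, through the opened gate, right up to the end stop. Only push: do not lift the specimen off the track, and leave the other things on the desk where they stand.

Things in the scene. Friction and masses are not known exactly. Their poses are not given: they have to be found in the camera images.
- gate: Grey specimen feed gate, fixed to the desk. Origin on the desk top under the middle of the track; own x runs along the track towards the end stop, own z up. Its base plate is 8 mm thick and spans x -105 to 95, y -40 to 70 mm, with an 80 mm wide foot on to y = -205 mm under the hinge. A rest pin 44 mm tall at x -10, y 37 mm carries the lowered guard arm's tip.
- track_end (a point): Where the centre of the specimen's underside lies when the specimen touches the end stop: x 50, y 0, z 8 mm in the gate's frame. Two steel rails, 5 mm high above the plate and 34 mm apart inside, guide the specimen along the gate's x, from x = -100 to 50 mm. The dark steel end stop is 50 mm wide, 16 mm high above the plate, its face 15 mm beyond this point.
- hinge (a point): Point on the guard arm's hinge axis, which is parallel to the gate's x: at x -10, y -100, z 50 mm in the gate's frame, between two steel cheeks 42 mm wide over all (along x), whose tops are 65 mm above the desk.
- back_stop (a point): Rubber top, 36 mm wide and 74 mm above the desk, of the back stop on which the lever rests when the guard arm is raised: x -10, y -185 mm in the gate's frame.
- guard (a joint): Guard arm angle, rad: 0 lowered, 1.66 raised on its back stop. The arm is a yellow and black bar, 12 mm thick, reaching 145 mm from the hinge to the gate's +y when lowered, its hanging yellow plate barring the track. Balance point near 0.7 rad: short of it the arm drops back to 0, past it it sinks on by its own weight to 1.66 and stays. A push of 1 to 2 N at the push plate moves it.
- push_plate (a point): Centre of the red push plate at the end of the arm's lever, 108 mm from the hinge, 65 degrees up from the bar (148 mm above the desk when lowered). Plate 50 mm wide along the gate's x, 50 mm long, 6 mm thick; a brass weight is behind it. Push its face that looks to the gate's +y towards -y: the lever swings over and the arm rises. Its upper edge passes 183 mm height at most.
- guard_tip (a point): Free end of the guard arm's bar, 145 mm from the hinge; 50 mm above the desk when lowered, about 194 mm when raised. As the arm rises, bar and lever keep 65 degrees apart and the pushing fingers stand between them: leave upwards.
- specimen: Green moulded specimen puck, 30 mm across, 20 mm tall, about 30 g, standing loose on the track between the rails, in front of the lowered arm. Origin at the centre of its underside.
- black_specimen: Black specimen puck, 30 mm across, 16 mm tall, loose on the desk beside the gate; leave it alone. Origin at the centre of its underside.
- brass_weight: Brass weight with a knob, 38 mm across, 70 mm tall, loose on the desk beside the gate; leave it alone. Origin at the centre of its underside.
- steel_disc: Flat round steel reference block, 50 mm across, 12 mm tall, loose on the desk beside the gate; leave it alone. Origin at the centre of its underside.
There are look-alikes about, which are no part of the job. Of the things that look like the specimen, the middle-sized one is meant.

How it is judged:
By the outcome, as a careful person would: the job done as asked, in the order asked, and still so for the second after the job is handed in, with the robot touching nothing.
It also fails if it takes over 56 s, if anything falls off the work surface, if the arm or the gripper's body presses on something with over 40 N, if the wrist force passes 120 N, or if a joint passes its speed limit or range.

## Working session

There is one attempt and no reset: what is moved stays moved. The work goes in short steps, Python scripts to look and compute and a tool call to move; the robot and the scene stay as the last step left them, time stands still between calls to the robot, and variables do not carry over. Pictures are saved under pics/ and viewed, about 8 in all and at most 12, crops included, and the job is handed in when it is done.

Besides the shell and the picture viewer there is one more tool, called after ">>>" as name([rows], argument=value, ...), one row to a line, values as JSON. step_arm: Moves the arm, as the interface text tells. Its arguments: {"type":"object","properties":{"increments":{"type":"array"}},"required":["increments"]}

```bash
mkdir -p pics; python3 - <<'E'
from cell import monitor, optics, ctrl
import cv2, json
s=monitor.state(); print(s)
for n in("scene","side","wrist"):
    i=optics.camera_info(n); print(n,i)
    cv2.imwrite(f"pics/{n}0.png",optics.camera(n)[:,:,::-1])
a=[cv2.imread(f"pics/{n}0.png") for n in("scene","side")]
cv2.imwrite("pics/both0.png",cv2.resize(cv2.vconcat(a),None,fx=.78,fy=.78))
E
```

```text
{'t': 0.0, 'qpos': array([-1.26649017e+00,  2.07433569e-01,  1.54292476e+00, -2.35145924e-06,
        1.39343749e+00, -1.50535991e-01]), 'joint_vel': array([-0.00071218, -0.00022285,  0.00060332, -0.00029094, -0.00106054,
       -0.00109807]), 'joint_efforts': array([-1.78495684e-03, -3.70879662e+01, -2.81419355e+01,  6.94538536e-02,
        3.59526370e-02, -1.68573988e-04]), 'tcp_pos': array([ 0.25234398, -0.51580346,  0.20429692]), 'tcp_rot': array([ 9.74250456e-01,  2.25465820e-01, -8.57653511e-05, -1.09823766e-03]), 'force': array([-0.43308251,  0.9569981 , -0.12917884]), 'moment': array([ 0.03948888,  0.03979723, -0.00404027]), 'width': 0.09382996701252823}
scene {'mtx': array([[476.9086918 ,   0.        , 261.38008075],
       [  0.        , 476.9086918 , 192.91058527],
       [  0.        ,   0.        ,   1.        ]]), 'k1': -0.16429983395864162, 'xyz': array([-0.13422041,  0.40421597,  0.86106781]), 'orientation': array([-0.46245777,  0.79111711, -0.34990696,  0.19450358])}
side {'mtx': array([[436.72803909,   0.        , 261.8795231 ],
       [  0.        , 436.72803909, 193.255345  ],
       [  0.        ,   0.        ,   1.        ]]), 'k1': -0.00470493510400227, 'xyz': array([0.47933035, 0.73582646, 0.51132716]), 'orientation': array([-0.05102366,  0.85491781, -0.5159138 ,  0.01857599])}
wrist {'mtx': array([[277.15388314,   0.        , 255.80076467],
       [  0.        , 277.15388314, 193.17753534],
       [  0.        ,   0.        ,   1.        ]]), 'k1': -0.043645383902522726, 'T_tool_cam': array([[ 5.97504918e-05, -9.73199423e-01, -2.29962777e-01,
         6.59828677e-02],
       [ 9.99999987e-01,  2.33919934e-05,  1.60832188e-04,
        -1.20312757e-03],
       [-1.51142505e-04, -2.29962784e-01,  9.73199412e-01,
        -1.77918020e-01],
       [ 0.00000000e+00,  0.00000000e+00,  0.00000000e+00,
         1.00000000e+00]])}
```

View pics/scene0.png

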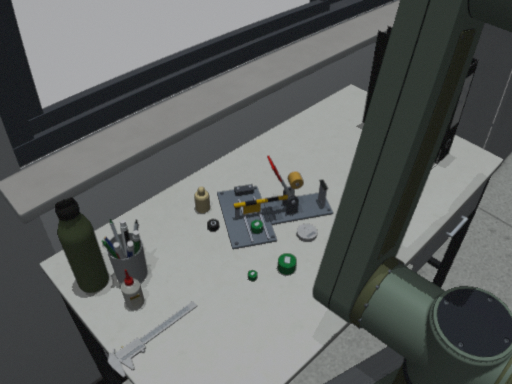

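View pics/side0.png

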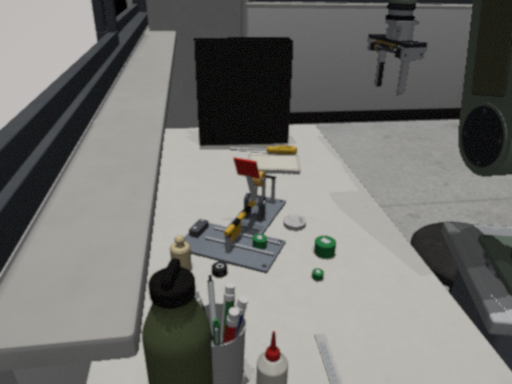

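The scene view shows three green pucks: the one on the track at (257,226), a larger one at (287,263) and a smaller one at (252,275). The middle-sized one stands on the track in front of the arm, so it fits the description. I'll enlarge it and measure.

```bash
cat > h.py <<'E'
import numpy as np, cv2
from scipy.spatial.transform import Rotation as R
from cell import monitor, optics, ctrl
def campose(n,i,s=None):
    if 'xyz' in i: return np.array(i['xyz']),R.from_quat(i['orientation']).as_matrix()
    T=i['T_tool_cam'];Rt=R.from_quat(s['tcp_rot']).as_matrix()
    return s['tcp_pos']+Rt@T[:3,3],Rt@T[:3,:3]
def ray(n,px,s=None):
    i=optics.camera_info(n);o,M=campose(n,i,s)
    d=np.array([i['k1'],0,0,0.])
    u=cv2.undistortPoints(np.array([[px]],float),i['mtx'],d)[0,0]
    return o,M@np.array([u[0],u[1],1])
def plane(n,px,z,s=None):
    o,v=ray(n,px,s);return o+v*(z-o[2])/v[2]
def tri(a,b):
    (o1,v1),(o2,v2)=a,b
    t=np.linalg.lstsq(np.c_[v1,-v2],o2-o1,rcond=None)[0]
    p,q=o1+v1*t[0],o2+v2*t[1];return (p+q)/2,np.linalg.norm(p-q)
def proj(n,P,s=None):
    i=optics.camera_info(n);o,M=campose(n,i,s)
    c=M.T@(np.array(P)-o);u=c[:2]/c[2];return i['mtx'][:2,:2]@(u*(1+i['k1']*(u@u)))+i['mtx'][:2,2]
def blobs(img,lo,hi,amin=8):
    h=cv2.cvtColor(img,cv2.COLOR_BGR2HSV);m=cv2.inRange(h,lo,hi)
    n,_,st,c=cv2.connectedComponentsWithStats(m)
    return [(c[k].round(1),st[k].tolist()) for k in range(1,n) if st[k][4]>=amin]
E
python3 - <<'E'
from h import *
for n in("scene","side"):
    im=cv2.imread(f"pics/{n}0.png")
    for c,lo,hi in(("green",(60,120,40),(85,255,255)),("red",(0,170,80),(6,255,255)),("yel",(18,150,80),(32,255,255))):
        for b in blobs(im,lo,hi):
            print(n,c,b[0],b[1], plane(n,b[0],.018 if c=="green" else .05).round(3))
a=cv2.imread("pics/scene0.png")[150:290,185:345];b=cv2.imread("pics/side0.png")[150:290,170:345]
a=cv2.resize(a,None,fx=4,fy=4,interpolation=cv2.INTER_CUBIC);cv2.imwrite("pics/c1.png",a)
b=cv2.resize(b,None,fx=4,fy=4,interpolation=cv2.INTER_CUBIC);cv2.imwrite("pics/c2.png",b)
E
```

```text
scene green [256.  226.7] [251, 220, 11, 13, 92] [0.551 0.012 0.018]
scene green [109.  247.7] [104, 242, 12, 13, 34] [0.657 0.347 0.018]
scene green [286.8 263.9] [279, 254, 17, 20, 223] [0.417 0.007 0.018]
scene green [252.  275.3] [248, 271, 9, 9, 47] [0.428 0.091 0.018]
scene red [272.  164.6] [268, 157, 9, 16, 26] [ 0.703 -0.122  0.05 ]
scene red [128.5 280.5] [125, 277, 7, 7, 27] [0.518 0.339 0.05 ]
scene yel [293.9 177. ] [289, 172, 12, 12, 83] [ 0.632 -0.146  0.05 ]
scene yel [284.5 196.5] [283, 196, 4, 2, 8] [ 0.58  -0.086  0.05 ]
scene yel [261.2 200.6] [256, 199, 12, 5, 42] [ 0.596 -0.028  0.05 ]
scene yel [239.3 204.2] [234, 202, 12, 5, 44] [0.61  0.025 0.05 ]
side green [259.4 241.8] [253, 234, 13, 14, 117] [0.551 0.013 0.018]
side green [324.7 247.9] [316, 237, 19, 20, 278] [0.422 0.017 0.018]
side green [317.2 275.3] [313, 270, 10, 10, 61] [0.437 0.104 0.018]
side green [228.1 306.2] [226, 303, 7, 12, 33] [0.581 0.204 0.018]
side green [216.1 322.8] [214, 319, 5, 8, 32] [0.593 0.242 0.018]
side red [244.8 160.9] [235, 159, 21, 5, 40] [ 0.626 -0.308  0.05 ]
side red [272.3 353.7] [267, 347, 12, 14, 114] [0.5  0.32 0.05]
side yel [281.6 149. ] [267, 146, 29, 8, 156] [ 0.536 -0.406  0.05 ]
side yel [257.6 180.7] [255, 179, 6, 5, 23] [ 0.58  -0.196  0.05 ]
side yel [251.5 203.2] [249, 201, 5, 5, 17] [ 0.58  -0.085  0.05 ]
side yel [241.7 215.2] [238, 212, 8, 8, 38] [ 0.594 -0.031  0.05 ]
side yel [229.8 229.5] [225, 224, 10, 12, 66] [0.609 0.026 0.05 ]
side yel [233.9 235.8] [232, 232, 6, 8, 14] [0.597 0.047 0.05 ]
```

View pics/c1.png

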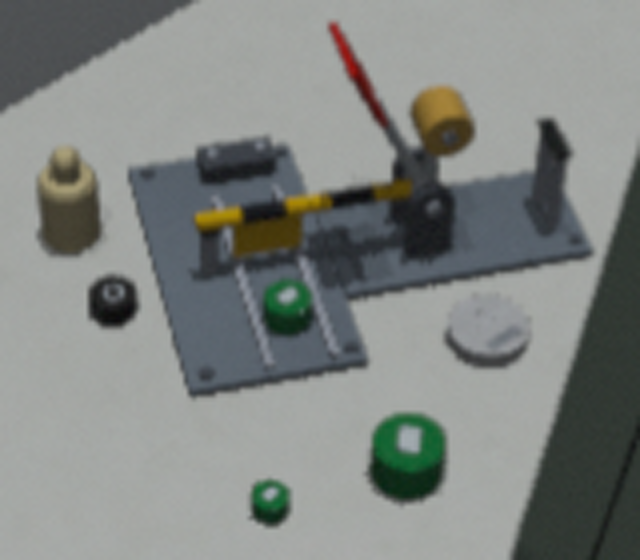

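View pics/c2.png

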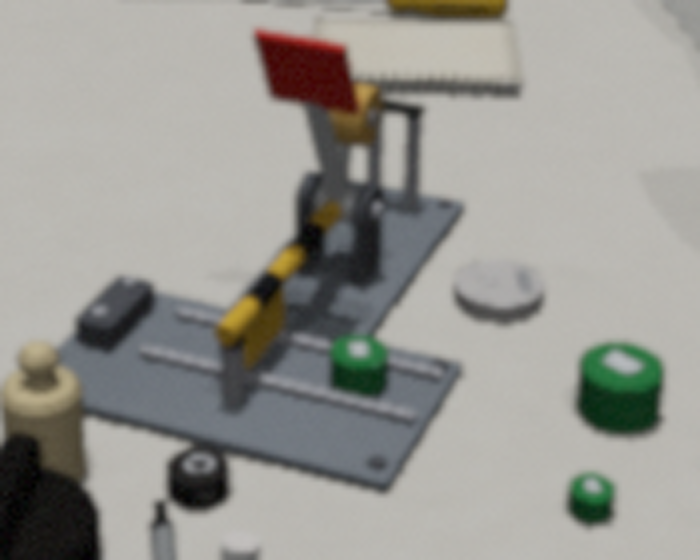

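```bash
cat > gate.py <<'E'
from h import *
g=np.array([[95,70],[-105,70],[-105,-40],[-50,-205],[30,-205],[95,-40]])/1000.
sc=np.array([[130,170],[192,390],[366,358],[590,248],[556,173],[288,140]])/4+[185,150]
W=np.array([plane("scene",p,.008)[:2] for p in sc])
sd=np.array([[386,486],[462,366],[462,206]])/4+[170,150]
W2=np.array([plane("side",p,.008)[:2] for p in sd])
G=np.r_[g,g[[1,2,3]]];P=np.r_[W,W2]
H=(G-G.mean(0)).T@(P-P.mean(0));th=np.arctan2(H[0,1]-H[1,0],H[0,0]+H[1,1])
Rg=np.array([[np.cos(th),-np.sin(th)],[np.sin(th),np.cos(th)]]);o=P.mean(0)-Rg@G.mean(0)
def tow(x,y,z): return np.r_[o+Rg@np.array([x,y])/1000,z/1000]
def tog(p): return np.r_[Rg.T@(np.array(p)[:2]-o),p[2]]*1000
E
python3 - <<'E'
from gate import *
print("th",np.degrees(th),"o",o);print("res mm",((G@Rg.T+o-P)*1000).round(1).tolist())
im={n:cv2.imread(f"pics/{n}0.png") for n in("scene","side")}
p,e=tri(ray("scene",[256,226.7]),ray("side",[259.4,241.8]));print("spec",p,e,tog(p))
p,e=tri(ray("scene",[239.3-3,204.2]),ray("side",[227.5,230]));print("tip~",p,e,tog(p))
a=np.radians(65);pp=tow(-10,-100+108*np.cos(a),50+108*np.sin(a));print("pushplate",pp,proj("scene",pp),proj("side",pp))
for n,q in(("hinge",tow(-10,-100,50)),("tip",tow(-10,45,50)),("start",tow(-10,-10,150)),("end",tow(50,0,8))):print(n,q,proj("scene",q),proj("side",q))
for n,c in(("brass",(67,235)),("black",(113,312)),("disc",(488,345)),("bigG",(408,485))):print(n,tog(plane("scene",np.array(c)/4+[185,150],0)))
E
```

```text
th -15.996084533797982 o [ 0.61018964 -0.00388215]
res mm [[5.3, 1.7], [1.5, 5.4], [-0.8, 2.0], [-3.8, 0.8], [5.0, 0.4], [-0.7, 1.7], [-0.5, -0.6], [-1.7, -3.5], [-4.3, -7.9]]
spec [0.55162554 0.01132657 0.01699988] 0.0004889267526046822 [-60.4876226   -1.51876828  16.99987527]
tip~ [0.61160555 0.03289229 0.05277391] 0.00064205025756745 [-8.77290412 35.74073248 52.77390705]
pushplate [ 0.58559752 -0.05337897  0.14788124] [273.54229315 169.12585728] [247.25218343 167.79619664]
hinge [ 0.57301967 -0.09725448  0.05      ] [289.97304713 196.74521651] [255.43141757 200.64199318]
tip [0.61297756 0.04213119 0.05      ] [232.69423833 205.81846587] [226.06093393 233.89384667]
start [ 0.59782112 -0.01073924  0.15      ] [255.00456522 171.13414898] [237.89998846 175.54351497]
end [ 0.65825367 -0.01766073  0.008     ] [245.59387673 198.93437914] [210.1489747  233.56590688]
brass [4.74582121e+01 1.15795403e+02 1.11022302e-13]
black [-25.58965944  98.25192125   0.        ]
disc [-1.03543379e+02 -1.18873374e+02  1.11022302e-13]
bigG [-195.29735838  -42.01379074    0.        ]
```

The specimen is at gate x≈-60, y≈0, and the push plate reprojects onto the red blob, so I set out now with the gripper closed. First I rise and travel.

>>> step_arm([
  [[0, 0, 0, -0.16, 0, 0, 0], [0, 0.15, -0.086, -0.04, 0, 0, 0], [0, 0.15, -0.086, 0, 0, 0, 0], [0, 0.15, -0.086, 0, 0, 0, 0], [0, 0.15, -0.086, 0, 0, 0, 0], [0, 0.15, -0.086, 0, 0, 0, 0], [0, 0.15, -0.086, 0, 0, 0, 0], [0, 0.15, -0.086, 0, 0, 0, 0]],
])

```text
t: 0.95
tcp_pos: [0.4228, -0.2643, 0.2552]
tcp_rot: [0.974, 0.225, -0.0, -0.0]
force: [0.7, -0.2, 0.3]
width: 0.0334
```

>>> step_arm([
  [[0, 0.15, -0.086, 0, 0, 0, 0], [0, 0.15, -0.086, 0, 0, 0, 0], [0, 0.15, -0.086, 0, 0, 0, 0], [0, 0.15, -0.086, 0, 0, 0, 0], [0, 0.15, -0.086, 0, 0, 0, 0], [0, 0.15, -0.086, 0, 0, 0, 0], [0, 0.15, -0.086, 0, 0, 0, 0], [0, 0, 0, 0, 0, 0, 0]],
])

```text
t: 1.75
tcp_pos: [0.5935, -0.0111, 0.2546]
tcp_rot: [0.974, 0.228, 0.0, -0.001]
force: [0.5, -0.1, 0.6]
width: 0.0009
```

>>> step_arm([
  [[0, 0, 0, 0, 0, 0, -0.044], [0, 0, 0, 0, 0, 0, -0.044], [0, 0, 0, 0, 0, 0, -0.044], [0, 0, 0, 0, 0, 0, -0.044], [0, 0, 0, 0, 0, 0, -0.044], [0, 0, 0, 0, 0, 0, -0.044], [0, 0, 0, 0, 0, 0, 0], [0, 0, 0, 0, 0, 0, 0]],
])

```text
t: 2.55
tcp_pos: [0.5916, -0.0161, 0.2552]
tcp_rot: [0.802, 0.597, -0.0, -0.0]
force: [0.1, 0.5, -0.3]
width: 0.0006
```

```bash
cat > st.py <<'E'
from gate import *
def st():
    s=monitor.state();M=R.from_quat(s['tcp_rot']).as_matrix()
    print("t",round(s['t'],2),"tcp gate",tog(s['tcp_pos']).round(1),"tool x in gate deg",round(np.degrees(np.arctan2(M[1,0],M[0,0])-th),1),"tilt",M[:,2].round(3),"F",s['force'].round(1),"w",round(s['width'],4));return s
E
python3 - <<'E'
from st import *
s=st(); im=optics.camera("wrist")[:,:,::-1]
cv2.imwrite("pics/w1.png",cv2.resize(im,None,fx=1.5,fy=1.5))
for n,q in(("plateTop",tow(-10,-44,171)),("spec",tow(-60,0,28)),("hinge",tow(-10,-100,65)),("endstop mid",tow(65,0,24)),("c1",tow(-105,70,8)),("c2",tow(95,70,8)),("c3",tow(95,-40,8))):print(n,(1.5*proj("wrist",q,s)).round())
E
```

```text
t 2.55 tcp gate [-14.5 -16.9 255.2] tool x in gate deg 89.4 tilt [-0.001 -0.    -1.   ] F [ 0.1  0.5 -0.3] w 0.0006
plateTop [393. 337.]
spec [338. 245.]
hinge [391. 354.]
endstop mid [465. 243.]
c1 [292. 172.]
c2 [494. 170.]
c3 [489. 279.]
```

View pics/w1.png

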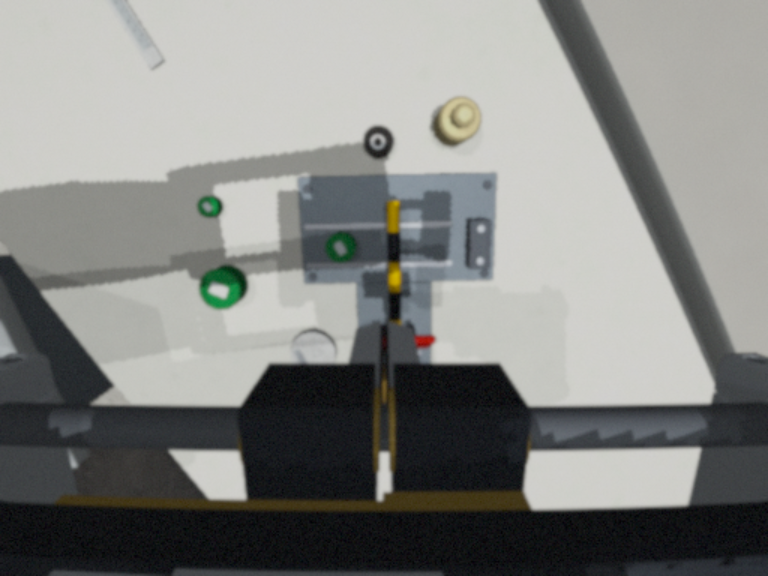

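The wrist view shows the gate within about 4 mm of the estimate: specimen at (341,246), plate corners at (299,175) and (496,174), bar along column 394, red plate behind the fingers at (425,341). I shift in front of the push plate and go down.

>>> step_arm([
  [[0, 0.1, 0.032, 0, 0, 0, 0], [0, 0, 0, 0.12, 0, 0, 0], [0, 0, 0, 0.12, 0, 0, 0], [0, 0, 0, 0.12, 0, 0, 0], [0, 0, 0, 0.12, 0, 0, 0], [0, 0, 0, 0, 0, 0, 0]],
])

```text
t: 3.2
tcp_pos: [0.6024, 0.0065, 0.1301]
tcp_rot: [0.801, 0.598, -0.004, -0.004]
force: [-1.7, -1.0, -1.3]
width: 0.0004
```

>>> step_arm([
  [[0, -0.06, 0, 0, 0, 0, 0], [0, -0.06, 0, 0, 0, 0, 0], [0, -0.04, 0, 0, 0, 0, 0], [0, -0.04, 0, 0, 0, 0, 0], [0, -0.03, 0, 0, 0, 0, 0], [0, -0.03, 0, 0, 0, 0, 0], [0, 0, 0, 0, 0, 0, 0]],
])

```text
t: 3.9
tcp_pos: [0.5882, -0.0573, 0.1356]
tcp_rot: [0.801, 0.598, -0.0, 0.0]
force: [0.4, 0.6, -0.9]
width: 0.0004
```

```bash
python3 - <<'E'
from st import *
s=st(); im=optics.camera("side")[:,:,::-1]
cv2.imwrite("pics/s2.png",cv2.resize(im[90:290,160:345],None,fx=3,fy=3))
E
```

```text
t 3.9 tcp gate [ -6.5 -57.4 135.6] tool x in gate deg 89.5 tilt [ 0. -0. -1.] F [ 0.4  0.6 -0.9] w 0.0004
```

View pics/s2.png

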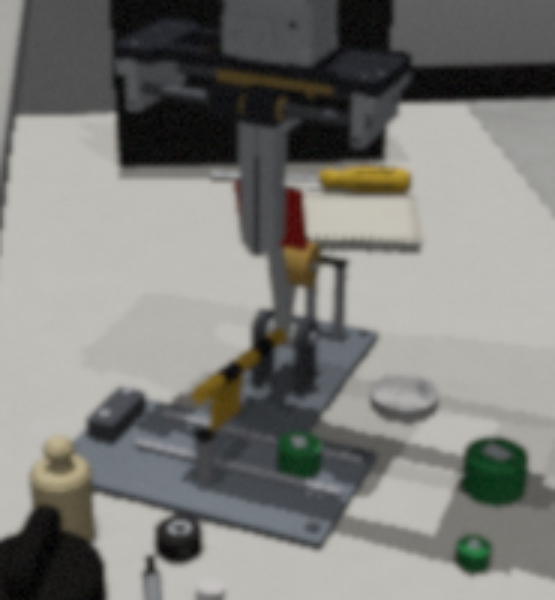

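The fingers at crop (262,200) are on the red plate and the bar is lifting off its pin. I continue the push.

>>> step_arm([
  [[0, -0.04, -0.01, 0, 0, 0, 0], [0, -0.04, 0, 0, 0, 0, 0], [0, -0.04, 0, 0, 0, 0, 0], [0, -0.04, 0, 0, 0, 0, 0], [0, -0.04, 0, 0, 0, 0, 0], [0, -0.04, 0, 0, 0, 0, 0], [0, -0.04, 0, 0, 0, 0, 0], [0, 0, 0, 0, 0, 0, 0]],
])

```text
t: 4.75
tcp_pos: [0.5657, -0.1243, 0.1354]
tcp_rot: [0.801, 0.598, -0.0, 0.0]
force: [0.0, 1.0, 0.1]
width: 0.0003
```

```bash
python3 - <<'E'
from st import *
s=st(); im=optics.camera("side")[:,:,::-1]
cv2.imwrite("pics/s3.png",cv2.resize(im[90:290,160:345],None,fx=3,fy=3))
E
```

```text
t 4.75 tcp gate [  -9.6 -128.   135.4] tool x in gate deg 89.5 tilt [-0.    -0.001 -1.   ] F [0.  1.  0.1] w 0.0003
```

View pics/s3.png

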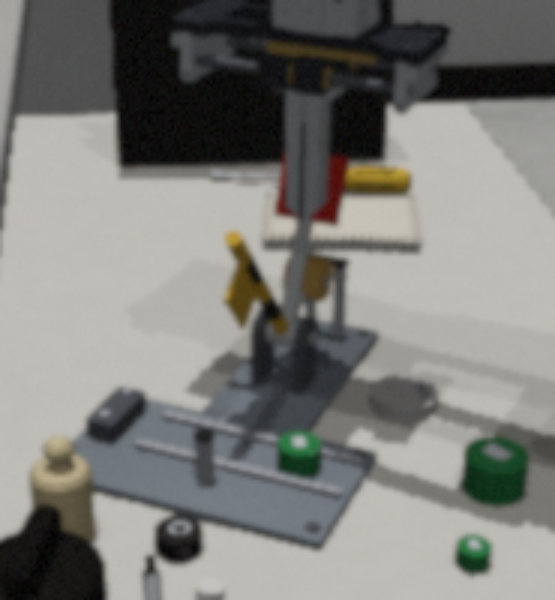

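>>> step_arm([
  [[0, -0.04, 0, 0, 0, 0, 0], [0, -0.04, 0, 0, 0, 0, 0], [0, -0.04, 0, 0, 0, 0, 0], [0, 0, 0, 0, 0, 0, 0], [0, 0, 0, 0, 0, 0, 0], [0, 0, 0, 0, 0, 0, 0]],
])

```text
t: 5.4
tcp_pos: [0.5577, -0.1512, 0.1354]
tcp_rot: [0.801, 0.599, 0.0, -0.0]
force: [0.9, -0.3, 0.3]
width: 0.0008
```

>>> step_arm([
  [[0, 0, 0, -0.1, 0, 0, 0], [0, 0, 0, -0.15, 0, 0, 0], [0, 0, 0, -0.15, 0, 0, 0], [0, 0, 0, -0.1, 0, 0, 0], [0, 0, 0, 0, 0, 0, 0], [0, 0, 0, 0, 0, 0, 0]],
])

```text
t: 6.0
tcp_pos: [0.5578, -0.1511, 0.2604]
tcp_rot: [0.801, 0.599, 0.0, 0.0]
force: [0.4, -0.2, -1.0]
width: 0.0005
```

```bash
python3 - <<'E'
from st import *
s=st(); im=optics.camera("side")[:,:,::-1]
cv2.imwrite("pics/s4.png",cv2.resize(im[90:290,160:345],None,fx=3,fy=3))
E
```

```text
t 6.0 tcp gate [  -9.8 -155.9  260.4] tool x in gate deg 89.6 tilt [ 0.001 -0.    -1.   ] F [ 0.4 -0.2 -1. ] w 0.0005
```

View pics/s4.png

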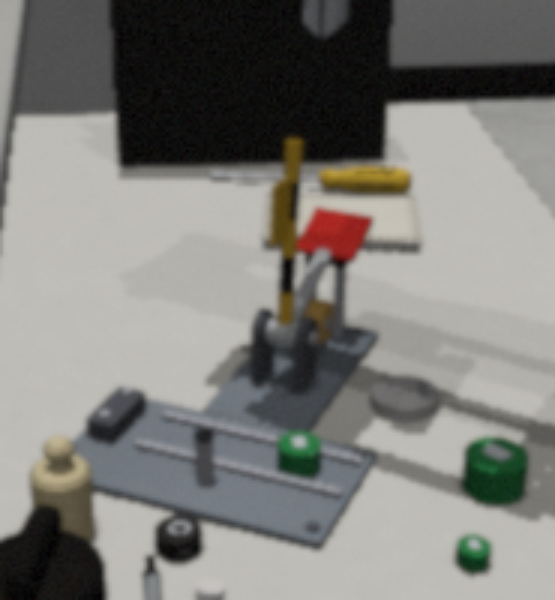

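Guard arm raised on its back stop: bar upright at (290,230), red plate resting over the stop at (335,235), specimen unmoved at (300,452). Next I move behind the specimen, at height.

>>> step_arm([
  [[0, 0, -0.15, 0, 0, 0, 0], [0, 0, -0.15, 0, 0, 0, 0], [0, 0, -0.14, 0, 0, 0, 0], [0, 0.15, 0, 0, 0, 0, 0], [0, 0.16, 0, 0, 0, 0, 0], [0, 0.16, 0, 0, 0, 0, 0], [0, 0.15, 0, 0, 0, 0, 0], [0, 0, 0, 0, 0, 0, 0]],
])

```text
t: 6.85
tcp_pos: [0.495, 0.0323, 0.2579]
tcp_rot: [0.799, 0.601, -0.001, -0.002]
force: [-0.8, 0.1, 0.3]
width: 0.0007
```

```bash
python3 - <<'E'
from st import *
s=st(); im=np.ascontiguousarray(optics.camera("wrist")[:,:,::-1])
cv2.imwrite("pics/w2.png",im)
for b in blobs(im,(60,120,40),(85,255,255),30):
    print(b[0],b[1],tog(plane("wrist",b[0],.024,s)).round(1))
print(proj("wrist",tow(-59,-1,24),s))
E
```

```text
t 6.85 tcp gate [-120.7    3.   257.9] tool x in gate deg 89.9 tilt [-0.004  0.002 -1.   ] F [-0.8  0.1  0.3] w 0.0007
[211.  148.9] [205, 143, 13, 13, 77] [-188.7   40.    24. ]
[297.5 176.5] [289, 168, 19, 19, 207] [-59.9  -1.4  24. ]
[217.7 201.5] [205, 189, 26, 27, 416] [-181.4  -40.3   24. ]
[298.1075843  176.21025111]
```

View pics/w2.png

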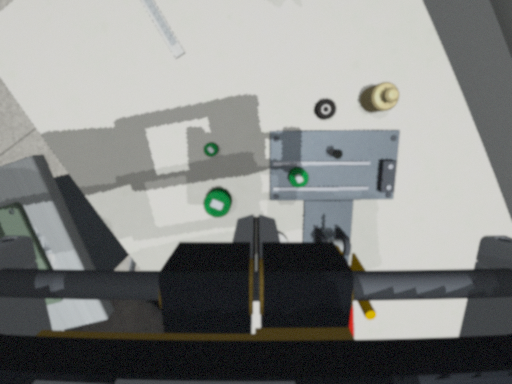

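The wrist view shows the specimen at (297,176), centred between rails at rows 163 and 189, giving gate (-60,-1.4). I go down behind it.

>>> step_arm([
  [[0, -0.018, 0, 0.1, 0, 0, 0], [0, 0, 0, 0.18, 0, 0, 0], [0, 0, 0, 0.18, 0, 0, 0], [0, 0, 0, 0.18, 0, 0, 0], [0, 0, 0, 0.16, 0, 0, 0], [0, 0, 0, 0.1, 0, 0, 0], [0, 0, 0, 0.05, 0, 0, 0], [0, 0, 0, 0, 0, 0, 0]],
])

```text
t: 7.7
tcp_pos: [0.4921, 0.0235, 0.0206]
tcp_rot: [0.801, 0.598, -0.002, -0.002]
force: [0.8, -0.1, -1.0]
width: 0.0002
```

```bash
python3 - <<'E'
from st import *
st()
E
```

```text
t 7.7 tcp gate [-121.1   -6.3   20.6] tool x in gate deg 89.5 tilt [-0.006  0.    -1.   ] F [ 0.8 -0.1 -1. ] w 0.0002
```

>>> step_arm([
  [[0, 0.018, 0, 0.006, 0, 0, 0], [0, 0, 0.06, 0, 0, 0, 0], [0, 0, 0, 0, 0, 0, 0], [0, 0, 0, 0, 0, 0, 0]],
])

```text
t: 8.1
tcp_pos: [0.5117, 0.0241, 0.023]
tcp_rot: [0.801, 0.599, 0.001, 0.001]
force: [0.3, -0.0, -0.4]
width: 0.0008
```

```bash
python3 - <<'E'
from st import *
s=st(); im=optics.camera("side")[:,:,::-1]
cv2.imwrite("pics/s5.png",cv2.resize(im[130:290,160:345],None,fx=4,fy=3.5))
E
```

```text
t 8.1 tcp gate [-102.3   -0.2   23. ] tool x in gate deg 89.6 tilt [ 0.003 -0.    -1.   ] F [ 0.3 -0.  -0.4] w 0.0008
```

View pics/s5.png

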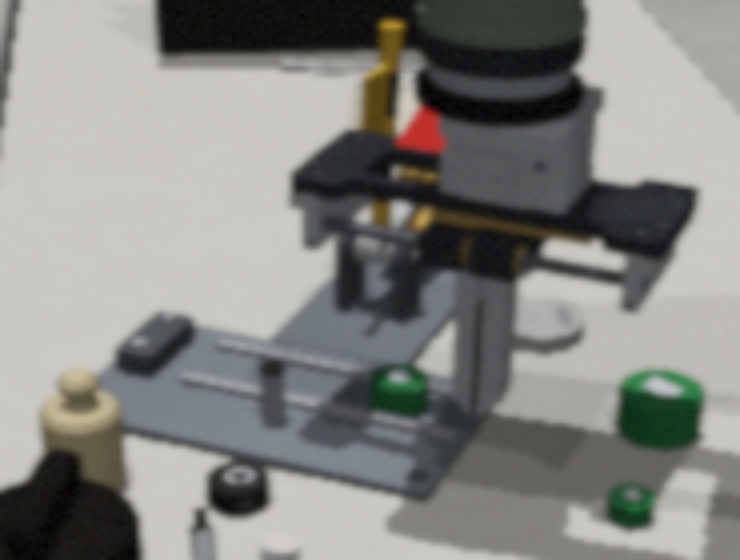

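The fingers stand at (485,400), behind the specimen at (398,388) and clear of everything. I lower 6 mm and push.

>>> step_arm([
  [[0, -0.004, 0, 0.024, 0, 0, 0], [0, 0, 0.03, 0, 0, 0, 0], [0, 0, 0.03, 0, 0, 0, 0], [0, 0, 0.04, 0, 0, 0, 0], [0, 0, 0.04, 0, 0, 0, 0], [0, 0, 0.04, 0, 0, 0, 0], [0, 0, 0.04, 0, 0, 0, 0], [0, 0, 0.0, 0, 0, 0, 0]],
])

```text
t: 8.95
tcp_pos: [0.5649, 0.007, 0.0158]
tcp_rot: [0.801, 0.599, 0.001, 0.001]
force: [0.6, 0.2, 0.6]
width: 0.0001
```

```bash
cat > look.py <<'E'
from st import *
def look(tag):
    s=st()
    ps={}
    for n in("side","scene"):
        im=np.ascontiguousarray(optics.camera(n)[:,:,::-1]);cv2.imwrite(f"pics/{tag}_{n}.png",im)
        for b in blobs(im,(60,120,40),(85,255,255),25):
            g=tog(plane(n,b[0],.017))
            if abs(g[1])<25 and -120<g[0]<100: print(n,b[0],b[1],g.round(1))
E
python3 -c "from look import *;look('p1')"
```

```text
t 8.95 tcp gate [-46.5  -2.   15.8] tool x in gate deg 89.5 tilt [ 0.002 -0.    -1.   ] F [0.6 0.2 0.6] w 0.0001
side [240.3 238.2] [234, 231, 14, 13, 99] [-20.5   2.5  17. ]
```

Specimen at gate x -20 and moving ahead of the fingers, with no side force. I continue.

>>> step_arm([
  [[0, 0.002, 0.04, 0, 0, 0, 0], [0, 0.002, 0.04, 0, 0, 0, 0], [0, 0, 0.04, 0, 0, 0, 0], [0, 0, 0.04, 0, 0, 0, 0], [0, 0, 0.04, 0, 0, 0, 0], [0, 0, 0.04, 0, 0, 0, 0], [0, 0, 0, 0, 0, 0, 0], [0, 0, 0, 0, 0, 0, 0]],
])

```text
t: 9.85
tcp_pos: [0.6208, -0.0084, 0.0153]
tcp_rot: [0.801, 0.599, -0.0, -0.0]
force: [-0.1, -0.6, 1.3]
width: 0.0003
```

```bash
python3 -c "from look import *;look('p2')"
```

```text
t 9.85 tcp gate [11.4 -1.5 15.3] tool x in gate deg 89.6 tilt [-0.  0. -1.] F [-0.1 -0.6  1.3] w 0.0003
side [213.7 231.4] [208, 225, 13, 12, 97] [40.4  1.9 17. ]
```

>>> step_arm([
  [[0, 0, 0.016, 0, 0, 0, 0], [0, 0, 0.016, 0, 0, 0, 0], [0, 0, 0.012, 0, 0, 0, 0], [0, 0, 0, 0, 0, 0, 0]],
])

```text
t: 10.35
tcp_pos: [0.6319, -0.0117, 0.0156]
tcp_rot: [0.801, 0.599, 0.0, 0.0]
force: [0.3, 0.3, -1.1]
width: 0.0005
```

>>> step_arm([
  [[0, 0, 0.008, 0, 0, 0, 0], [0, 0, 0, 0, 0, 0, 0]],
])

```text
t: 10.55
tcp_pos: [0.6333, -0.0121, 0.0155]
tcp_rot: [0.801, 0.599, 0.0, 0.0]
force: [-0.3, -0.4, -0.3]
width: 0.0001
```

>>> step_arm([
  [[0, 0, 0.008, 0, 0, 0, 0], [0, 0, 0, 0, 0, 0, 0]],
])

```text
t: 10.75
tcp_pos: [0.6353, -0.0127, 0.0155]
tcp_rot: [0.801, 0.599, 0.0, 0.0]
force: [0.2, -0.3, -0.3]
width: 0.0001
```

```bash
python3 -c "from look import *;look('p3')"
```

```text
t 10.75 tcp gate [26.5 -1.5 15.5] tool x in gate deg 89.6 tilt [ 0. -0. -1.] F [ 0.2 -0.3 -0.3] w 0.0001
side [208.  230.1] [203, 223, 12, 13, 94] [53.5  2.3 17. ]
```

No contact force yet, so I keep creeping.

>>> step_arm([
  [[0, 0, 0.006, 0, 0, 0, 0], [0, 0, 0, 0, 0, 0, 0]],
])

```text
t: 11.05
tcp_pos: [0.6361, -0.0129, 0.0154]
tcp_rot: [0.801, 0.599, -0.0, -0.0]
force: [-2.0, 1.0, 1.0]
width: 0.0006
```

>>> step_arm([
  [[0, 0, 0.006, 0, 0, 0, 0], [0, 0, 0, 0, 0, 0, 0]],
])

```text
t: 11.25
tcp_pos: [0.6363, -0.0129, 0.0152]
tcp_rot: [0.801, 0.599, -0.001, -0.002]
force: [-5.4, 1.5, 3.3]
width: 0.0002
```

```bash
python3 - <<'E'
from look import *
look('p4')
im=cv2.imread('pics/p4_side.png')[195:265,180:265];cv2.imwrite('pics/p4c.png',cv2.resize(im,None,fx=8,fy=8,interpolation=cv2.INTER_CUBIC))
E
```

```text
t 11.25 tcp gate [27.6 -1.5 15.2] tool x in gate deg 89.6 tilt [-0.004  0.001 -1.   ] F [-5.4  1.5  3.3] w 0.0002
side [207.4 230.1] [203, 223, 12, 13, 95] [54.6  2.8 17. ]
```

View pics/p4c.png

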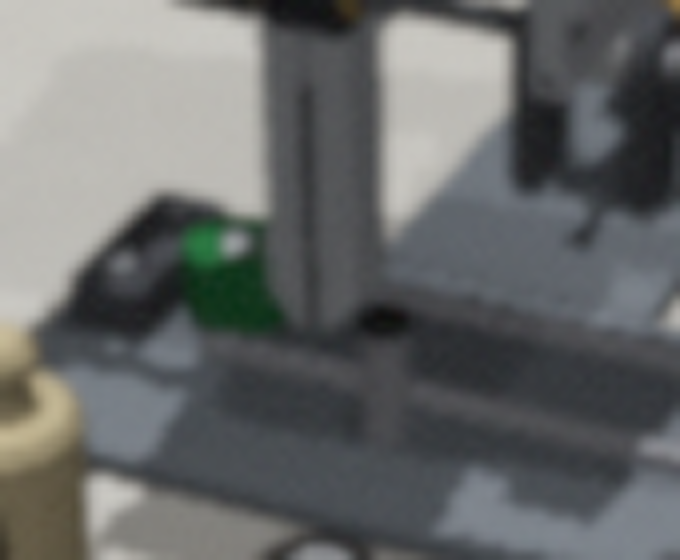

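The specimen at (230,275) sits against the end stop, and a 5.6 N reaction on the last creep confirms contact. I back off and leave upwards.

>>> step_arm([
  [[0, 0, -0.02, 0, 0, 0, 0], [0, 0, -0.08, 0, 0, 0, 0], [0, 0, 0, -0.1, 0, 0, 0], [0, 0, 0, -0.18, 0, 0, 0], [0, 0, 0, -0.18, 0, 0, 0], [0, 0, 0, -0.18, 0, 0, 0], [0, 0, 0, -0.18, 0, 0, 0], [0, 0, 0, -0.18, 0, 0, 0]],
])

```text
t: 12.15
tcp_pos: [0.6142, -0.0065, 0.2676]
tcp_rot: [0.801, 0.599, 0.001, 0.001]
force: [1.5, -0.9, -0.6]
width: 0.0005
```

>>> step_arm([
  [[0, 0, -0.15, 0, 0, 0, 0], [0, 0, -0.15, 0, 0, 0, 0], [0, 0, -0.15, 0, 0, 0, 0], [0, 0, -0.15, 0, 0, 0, 0], [0, 0, 0, 0, 0, 0, 0], [0, 0, 0, 0, 0, 0, 0]],
])

```text
t: 12.75
tcp_pos: [0.4705, 0.036, 0.266]
tcp_rot: [0.801, 0.599, 0.001, 0.001]
force: [1.0, 0.0, 0.1]
width: 0.0005
```

```bash
python3 - <<'E'
from look import *
look('f')
im=cv2.imread('pics/f_side.png')[150:290,170:345];cv2.imwrite('pics/fc.png',cv2.resize(im,None,fx=4,fy=4,interpolation=cv2.INTER_CUBIC))
E
```

```text
t 12.75 tcp gate [-1.453e+02 -1.000e-01  2.660e+02] tool x in gate deg 89.6 tilt [ 0.003 -0.001 -1.   ] F [1.  0.  0.1] w 0.0005
side [209.3 229.6] [203, 223, 13, 13, 115] [51.9 -0.5 17. ]
scene [246.3 195.5] [241, 189, 12, 13, 96] [52.9 -2.6 17. ]
```

View pics/fc.png

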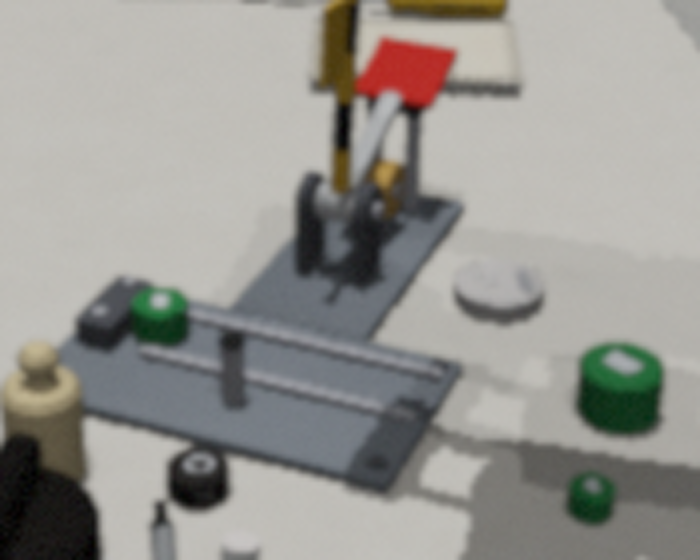

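The final view shows the specimen at (160,315) against the stop, its left edge unchanged since contact. The arm is raised and the other objects are where they were.

```bash
python3 -c "from cell import ctrl;print(ctrl.finish_job())"
```

```text
the job is handed in; nothing more can be done
None
```

The job is done and handed in at about 12.8 s, well under the 56 s limit.

**Guard arm:** I pushed the red plate over with the closed fingers until the arm fell onto its back stop, then left upwards. It was still raised in the last picture.

**Specimen:** I pushed the middle-sized green puck along the track through the open gate to the end stop. A reaction of about 5.6 N appeared right where the stop was expected. I then backed off and lifted clear.

**Last checks:**
- The puck's left edge in the side view stayed at column 203 before and after the fingers withdrew, so it did not visibly move back.
- The two cameras put it at gate x 52–53 mm, against an expected 54 mm once a 4 mm offset found in my gate estimate is allowed for. That 1–2 mm gap is about the size of the calibration error, so contact with the stop rests mainly on the reaction force and the unchanged left edge.
- The black puck, brass weight, steel disc and the other green pucks looked unmoved.
- No measured force came near the limits, and no check failed.

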